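Push the green sample box through the intake flap

TASK

With the fingertips, push the green sample box along its lane so that it swings the orange flap open and goes right through the doorway, until it slides down into the bay behind; do not lift it. Draw the fingers back before the flap swings down on them, and finish with both flaps hanging shut. Leave the red box, the flap of its lane and everything else on the bench as they are.

Things in the scene. Friction and masses are not known exactly. Their poses are not given: they have to be found in the camera images.
- intake: White two-lane sample intake fixed to the bench, 455 x 220 mm. Origin: at bench level below the doorway (plane of the shut flaps), midway between the lanes; x along the lanes inwards (pushing direction), y to the left lane, z up. Turned up to 12 degrees. Level deck 70 mm above the bench, from x = -200 to +44 mm; lanes 87 mm wide, centred at y = +56.5 and -56.5 mm, guides 14 mm high.
- doorway_left (a point): Point on the deck (z 70 mm) in the left lane's doorway, lane centre. Clear height 60 mm above the deck; the blue lintel over it is 10 mm thick along x, its top 70 mm above the deck, and nothing of the intake is higher. Fingers must follow the box to this plane and up to 10 mm past it: lean them 15 degrees or more, tips leading, low behind the box.
- doorway_right (a point): The same point in the right (-y) lane.
- deck_end (a point): End of the deck, 44 mm past the doorway, midway between the lanes, z 70 mm. A slippery 32 degree slide drops from here to the bay floor (8 mm above the bench); rear wall 250 mm past the doorway, walls up to 105 mm, open above. A box whose middle passes this line (rear end level with the doorway) tips and slides down by itself; pushed less far it stays under the flap.
- green_box: Green plastic sample box with a flat white lid panel on top, 90 long (its x) x 64 wide (its y) x 30 mm high, about 0.18 kg; loose, slides easily on the deck. Origin: centre of its underside. It starts in one of the two lanes, long side along the lane give or take 6 degrees, its middle 90 to 120 mm before the doorway.
- red_box: Red plastic sample box with a flat white lid panel on top, 90 long (its x) x 64 wide (its y) x 30 mm high, about 0.18 kg; loose, slides easily on the deck. Origin: centre of its underside. It starts in one of the two lanes, long side along the lane give or take 6 degrees, in the other lane than the green one, at a similar distance. To be left alone.
- flap_left (a joint): Orange flap of the left (+y) lane, rad: 0 hanging shut, grows as its lower edge swings inwards (intake +x), up to 1.5; a stop bars it outwards. 80 wide, 53 high, 3 mm thick, 40 g, on an axle 58 mm above the deck. Falls shut by its weight, slowed by a damper: about 0.9 s from lying on a box (1.0 rad) to 0.3 rad, 2 s to nearly shut.
- flap_right (a joint): The same for the flap of the right (-y) lane.
- jar: Bystander: brown glass jar with black lid, 68 across, 85 high; origin under its centre. Sizes in mm.
- bottle: Bystander: white bottle with blue cap, 52 across, 150 high; origin under its centre. Sizes in mm.
- cup: Bystander: clear plastic cup, 72 across, 95 high; origin under its centre. Sizes in mm.
- calipers: Bystander: calipers lying flat, 180 long, 14 high; origin at the middle of the beam, on the bench. Sizes in mm.
Things that resemble listed ones, but are neither listed nor needed, are in the scene too. Leave any black, purple or turquoise look-alike of the green_box alone.

How it is judged:
By the outcome, as a careful person would: the job done as asked, in the order asked, and still so for the second after the job is handed in, with the robot touching nothing.
It also fails if it takes over 40 s, if anything falls off the work surface, if the arm or the gripper's body presses on something with over 40 N, if the wrist force passes 120 N, or if a joint passes its speed limit or range.

ROBOT

A 7-joint arm with a two-finger parallel gripper is mounted at the origin on the work surface. World frame = base frame: x ahead of the robot, y to its left, z up, the work surface at z = 0. Lengths are in m, angles in degrees, forces in N, time in s.
With the tool pointing down it reaches from about 0.425 to 0.875 m from the base axis. Payload 4.7 kg.
Tool frame: the origin (TCP) lies at the very end of the fingers, on their centre line; the grasp point (between the pads) lies 19 mm behind it; z points along the fingers, y is the line along which they close (so a half turn about z gives the same grasp; the last joint's range is limited). The gripper opens to 87 mm and grips with 3 to 60 N. Pads are 19 mm wide; open, the fingers measure 117 mm over their backs; the gripper's body (75 mm by 190 mm) begins 51 mm behind the grasp point.
Start: joints at [-72.359, 18.392, -4.016, 83.108, 1.295, 78.541, -3.26], TCP at [0.188, 0.622, 0.223] pointing down, gripper open.
Joint ranges: [-163.93, 163.93], [-17.29, 119.83], [-79.2, 71.16], [3.27, 140.29], [-89.18, 269.18], [5.43, 117.66], [-154.24, 154.24]. Speed limits (degrees/s): [147.25, 147.25, 180, 180, 180, 180, 180].

INTERFACE

Orientations are given as [roll, pitch, yaw] about the fixed x, y, z axes, in that order (R = Rz(yaw) Ry(pitch) Rx(roll)).
In Python, from cell import get_obs, eyes, env gives the robot as it stands.
- The arm moves only by the tool servo_tool, never from a script. Its argument "series" is a list that holds one entry, the list of rows, each a list of 7 numbers: the shift along the tool's x, y, z in units of 300 mm (1.0 is 300 mm), then the turn, a rotation vector about the tool's x, y, z in units of pi rad (1.0 is pi rad), then the opening, from 0 (shut) to 1 (fully open). In form: [[[tx, ty, tz, wx, wy, wz, gripper], ...]]. A call has 1 to 12 rows; each row is the pose to reach, as a shift and turn from the pose commanded when the call began, along the tool's axes at that moment, turning the shorter way round; what a row does not reach only later rows make up. A row lasts 1/12 s, in which the tool goes at most 41.7 mm and 7.16 degrees, less where a joint would pass 70% of its speed; a pose out of reach is approached as far as the arm can. A call with a number of a shift or a turn outside -1 to 1 is refused whole. A call with a gripper value outside its range is refused whole. The fingers move at their own pace and stop on an object; "grip_force" is the grip in N (left out, the last holds). Time passes only in rows, so rows that repeat a pose let the fingers close. It gives the time, the measured TCP pose, the force, the opening and the grip force at its end, in the units of the state.
- get_obs(): the state, without advancing time (a new reading comes with each control period).
- eyes.read_camera(name): name is "scene" or "top" or "wrist"; returns a dict with "frame" (420x560x3 uint8, red, green, blue), "depth" (420x560 float32, m along the optical axis (not along the pixel's ray), 0 where there is no reading), "fx", "fy", "cx", "cy" (pixels), "origin" and "rotation" of the camera in the world; the wrist camera has in their place "mount" (4x4, takes a point from camera to tool coordinates, whose origin is the TCP and whose axes are the flange's). Camera axes: x right, y down, z forward; pixel columns grow to the right and rows downward; lengths in m; the calibration is good to about 2 mm. A picture is of the moment at which its call begins: read the wrist's pose just before it.
- env.sign_off(): hands the job in; it is judged then, once.
The state is a dict: "time_s": time; "qpos": joint angles; "joint_velocities": joint speeds; "effort": joint torques, N m; "tool_pos": TCP position; "tool_rot": TCP orientation; "force": force on the tool from outside, world axes, zero at the start; "wrist_torque": the same for the moment, N m; "grip_width": finger opening in m; "grasp_force": force on a finger pad.
Only numpy, scipy, OpenCV 4.12 (cv2) and the standard library are available. Lean on these libraries where they do the work, as an engineer would, in place of code of your own. Each camera call takes 0.05 s, during which the arm holds its last target. There are 200 camera calls.

## Working session

There is one attempt and no reset: what is moved stays moved. The work goes in short steps, Python scripts to look and compute and a tool call to move; the robot and the scene stay as the last step left them, time stands still between calls to the robot, and variables do not carry over. Pictures are saved under pics/ and viewed, at most 10 in all, crops included, and the job is handed in when it is done.

Besides the shell and the picture viewer there is one more tool, called after "Call:" as name(argument=value, ...), one argument or row to a line, values as JSON. servo_tool: Moves the arm, as the interface text tells. Shifts and turns lie within -1 to 1; 1 stands for 300 mm of shift or pi rad of turn. Its arguments: {"type":"object","properties":{"series":{"type":"array"},"grip_force":{"type":"number"}},"required":["series"]}

```bash
mkdir -p pics; ls; cat > h.py <<'E'
import numpy as np, cv2
from cell import get_obs, eyes, env
def shot(n,f):
    c=eyes.read_camera(n); np.savez(f'pics/{f}.npz',**c); cv2.imwrite(f'pics/{f}.png',c['frame'][:,:,::-1]); return c
def pts(c):
    d=c['depth']; v,u=np.mgrid[:d.shape[0],:d.shape[1]]
    P=np.stack([(u-c['cx'])/c['fx']*d,(v-c['cy'])/c['fy']*d,d],-1)
    return P@np.array(c['rotation']).T+np.array(c['origin'])
E
python3 - <<'E'
from h import *
o=get_obs(); print(o['time_s'],o['tool_pos'],o['tool_rot'],o['grip_width'])
a=shot('top','top0'); b=shot('scene','sc0')
for c in(a,b): print(c['origin'],c['rotation'],c['fx'])
cv2.imwrite('pics/both.png',cv2.resize(np.vstack([a['frame'],b['frame']]),None,fx=.7,fy=.7)[:,:,::-1])
E
```

```text
pics
0.0 [0.18811707 0.62158665 0.22143103] [-1.79887745e+02  6.35778438e-03  1.63170217e+02] 0.08672915802189098
[ 0.31701928 -0.02644179  1.42862532] [-172.04802893    0.2946335   -90.43213633] 454.2256015961539
[0.98644748 0.83596064 0.712071  ] [-122.09367209    0.29202067  151.06055327] 416.3544579400496
```

View pics/top0.png

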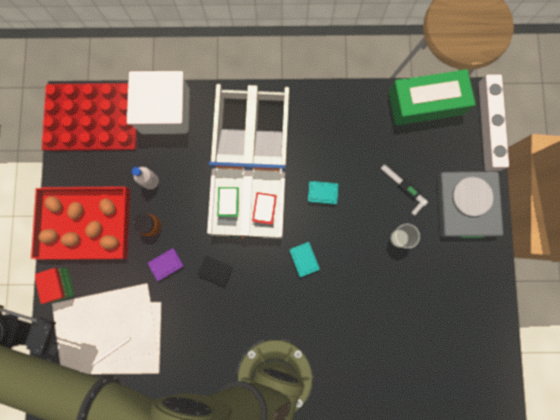

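View pics/sc0.png

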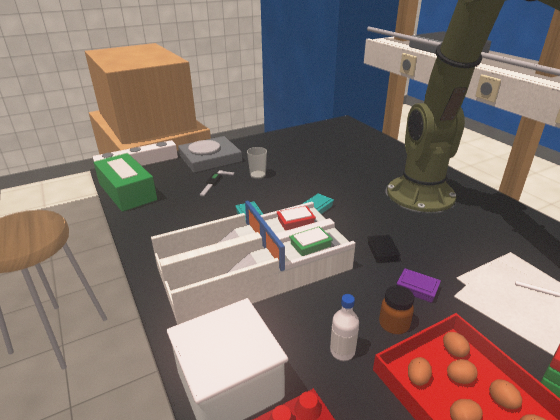

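The top view shows the intake at pixels (210–290, 85–240), with the blue lintel at row 165. The candidates for the green box:
- Green box with a white lid at (228,202) in the left lane. It fits the description.
- Big green carton at (432,96), which is off the intake and too large.
- Turquoise, purple and black look-alikes at (323,192), (305,260), (165,265) and (215,271), all on the bench.

I'll measure the green box in the left lane and confirm it in a crop.

```bash
cat >> h.py <<'E'
from scipy.spatial.transform import Rotation as Ro
def Rm(c): return Ro.from_euler('xyz',np.array(c['rotation']),degrees=True).as_matrix()
def pts(c):
    d=c['depth']; v,u=np.mgrid[:d.shape[0],:d.shape[1]]
    P=np.stack([(u-c['cx'])/c['fx']*d,(v-c['cy'])/c['fy']*d,d],-1)
    return P@Rm(c).T+np.array(c['origin'])
def cast(c,uv,z):
    uv=np.atleast_2d(uv).astype(float)
    r=np.c_[(uv[:,0]-c['cx'])/c['fx'],(uv[:,1]-c['cy'])/c['fy'],np.ones(len(uv))]@Rm(c).T
    o=np.array(c['origin']); return o+r*((z-o[2])/r[:,2])[:,None]
def rect(p):
    (x,y),(w,h),a=cv2.minAreaRect((p[:,:2]*1000).astype(np.float32)); return np.round([x,y,w,h,a],1)
E
python3 - <<'E'
from h import *
c=dict(np.load('pics/top0.npz')); f=c['frame']; P=pts(c)
hsv=cv2.cvtColor(f,cv2.COLOR_RGB2HSV); H,S,V=[hsv[...,i].astype(int) for i in range(3)]
roi=np.zeros(H.shape,bool); roi[80:250,200:298]=1
def big(m):
    n,l,s,_=cv2.connectedComponentsWithStats(m.astype(np.uint8)); return l==1+np.argmax(s[1:,4])
for name,m,z in [('lintel',(H>95)&(H<130)&(S>120),.14),('green',(H>45)&(H<80)&(S>90),.1),('red',((H<6)|(H>172))&(S>120),.1)]:
    m=big(m&roi)
    cn=max(cv2.findContours(m.astype(np.uint8),0,2)[0],key=cv2.contourArea)
    vu=np.argwhere(m); p=cast(c,vu[:,::-1],z)
    print(name,m.sum(),rect(p),'centroid px',vu.mean(0)[::-1],'depth z',np.percentile(P[m][:,2],[5,50,95]).round(3))
    if name=='lintel':
        d,q=p[:,:2]-p[:,:2].mean(0),p[:,:2].mean(0); v=np.linalg.svd(d,full_matrices=False)[2][0]; print('dir',v,'deg',np.degrees(np.arctan2(v[1],v[0])),'mid',q, 'len',np.ptp(d@v))
# intake walls white, front part
m=big((S<60)&(V>140)&roi); print('white', rect(P[m]), m.sum())
cv2.imwrite('pics/crop0.png',cv2.resize(f[75:250,195:300],None,fx=3.3,fy=3.3,interpolation=2)[:,:,::-1])
s=dict(np.load('pics/sc0.npz')); Q=pts(s); hs=cv2.cvtColor(s['frame'],cv2.COLOR_RGB2HSV);H,S=hs[...,0],hs[...,1]
r=np.zeros(H.shape,bool); r[195:270,235:340]=1
for name,m in [('lintel',(H>95)&(H<130)&(S>120)),('green',(H>45)&(H<80)&(S>90))]:
    m=big(m&r); q=Q[m]; q=q[np.abs(q[:,2]-.1)<.06]; print('scene',name,q.mean(0),q.min(0),q.max(0))
    if name=='lintel':
        q=q[q[:,2]>.132]; d=q[:,:2]-q[:,:2].mean(0); v=np.linalg.svd(d,full_matrices=False)[2][0]; print(q[:,:2].mean(0),v,np.degrees(np.arctan2(v[1],v[0])),np.ptp(d@v))
E
```

```text
lintel 101 [622.3  76.5 215.6   5.8  86.7] centroid px [243.68316832 164.58415842] depth z [0.135 0.14  0.144]
dir [-0.05217001 -0.99863822] deg -92.99047885248945 mid [0.62292971 0.08313418] len 0.21558444488901657
green 57 [498.1 118.9  43.1  83.6  46.8] centroid px [231.15789474 211.1754386 ] depth z [0.091 0.096 0.101]
red 99 [500.   26.3  59.7  87.5  81.6] centroid px [266.         214.39393939] depth z [0.092 0.096 0.101]
white [624.8  82.6 245.1 605.4  87.5] 3663
scene lintel [0.62424178 0.02774723 0.1401525 ] [ 0.61742906 -0.03348989  0.13794673] [0.63149203 0.10989696 0.14235669]
[0.62424178 0.02774723] [0.06096844 0.99813969] 86.50459797637836 0.14363663833001236
scene green [0.53977375 0.15306298 0.09587068] [0.48283303 0.1074024  0.09183053] [0.57162574 0.16823406 0.09919654]
```

View pics/crop0.png

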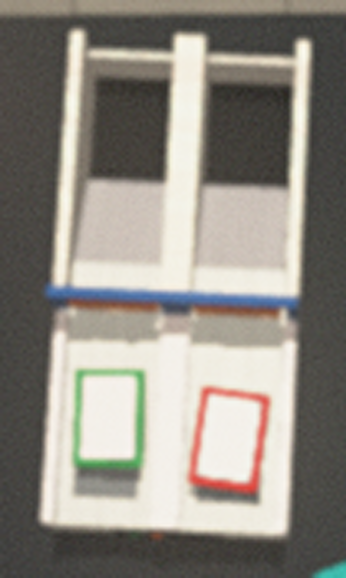

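The crop confirms it: the green-rimmed box with the white lid is in the left lane at crop pixels (75–144, 370–468), and the red box is in the right lane. Next I'll work out the box pose in the intake frame and the first move.

```bash
cat >> h.py <<'E'
YAW=-3.2; O=np.array([.623,.0765,0.]); RI=Ro.from_euler('z',YAW,degrees=True).as_matrix()
def toI(p): return (np.asarray(p)-O)@RI
def toW(p): return O+RI@np.asarray(p)
def tgt(lean):  # tool x = -intake x, tips leading by lean
    return RI@Ro.from_euler('z',180,degrees=True).as_matrix()@np.diag([1.,-1,-1])@Ro.from_euler('y',-lean,degrees=True).as_matrix()
def rel(p,lean,o=None):
    o=o or get_obs(); R0=Ro.from_euler('xyz',o['tool_rot'],degrees=True).as_matrix()
    t=R0.T@(toW(p)-np.array(o['tool_pos'])); w=Ro.from_matrix(R0.T@tgt(lean)).as_rotvec()
    return np.r_[t/.3,w/np.pi].round(4)
E
python3 - <<'E'
from h import *
c=dict(np.load('pics/top0.npz')); 
for n,px in [('green',[(78,370),(144,371),(140,468),(74,468)]),('red',[(204,388),(269,395),(258,492),(191,483)])]:
    q=toI(cast(c,np.array(px)/3.3+[195,75],.1)); m=q.mean(0); print(n,(q*1000).round(0)[:,:2].tolist(),'mid',m.round(3))
# intake outline corners (front, z~.084)
print(toI(cast(c,np.array([(41,522),(288,535),(70,30),(310,40)])/3.3+[195,75],.1)).round(3))
print(cast(c,[(145,177),(148,226)],.1).round(3))
o=get_obs(); print(o['tool_pos'],toI(o['tool_pos']))
print(rel([-.19,.0565,.22],0),rel([-.19,.0565,.22],25))
w=eyes.read_camera('wrist'); print(w['mount'])
E
```

```text
green [[-63.0, 81.0], [-61.0, 21.0], [-149.0, 20.0], [-152.0, 78.0]] mid [-0.106  0.05   0.1  ]
red [[-74.0, -33.0], [-78.0, -92.0], [-166.0, -87.0], [-160.0, -27.0]] mid [-0.12 -0.06  0.1 ]
[[-0.202  0.105  0.1  ]
 [-0.203 -0.115  0.1  ]
 [ 0.257  0.11   0.1  ]
 [ 0.258 -0.114  0.1  ]]
[[0.597 0.381 0.1  ]
 [0.45  0.367 0.1  ]]
[0.18815682 0.62164486 0.22157928] [-0.46459597  0.52002125  0.22157928]
[-1.2537e+00 -1.2858e+00  7.6000e-03 -5.0000e-04 -0.0000e+00 -7.5700e-02] [-1.2537 -1.2858  0.0076 -0.0171 -0.1383 -0.0744]
[[ 3.24413241e-04 -9.70854404e-01 -2.39669815e-01  6.51868487e-02]
 [ 9.99999676e-01  1.38473800e-04  7.92653998e-04 -2.27815127e-04]
 [-7.36363635e-04 -2.39669994e-01  9.70854135e-01 -1.61792453e-01]
 [ 0.00000000e+00  0.00000000e+00  0.00000000e+00  1.00000000e+00]]
```

Call:
servo_tool(
  series=[
    [[-0.03, -0.03, 0, 0, 0, -0.005, 0.3], [-0.1, -0.1, 0, 0, 0, -0.015, 0.3], [-0.19, -0.2, 0, 0, 0, -0.025, 0.3], [-0.29, -0.3, 0, 0, 0, -0.035, 0.3], [-0.39, -0.4, 0, 0, 0, -0.045, 0.3], [-0.49, -0.5, 0, 0, 0, -0.055, 0.3], [-0.58, -0.6, 0, 0, 0, -0.065, 0.3], [-0.67, -0.69, 0, 0, 0, -0.0757, 0.3], [-0.75, -0.77, 0, 0, 0, -0.0757, 0.3], [-0.81, -0.83, 0, 0, 0, -0.0757, 0.3], [-0.84, -0.86, 0, 0, 0, -0.0757, 0.3], [-0.85, -0.87, 0, 0, 0, -0.0757, 0.3]],
  ],
)

```text
time_s: 1.15
tool_pos: [0.3578, 0.2966, 0.2227]
tool_rot: [180.0, 0.0, 176.6]
force: [-0.8, 0.4, -0.5]
grip_width: 0.0269
grasp_force: 0.0
```

```bash
python3 - <<'E'
from h import *
o=get_obs(); print(o['tool_pos'],o['tool_rot'],toI(o['tool_pos']),o['grip_width'],o['force'],o['qpos'])
print(rel([-.185,.051,.22],0),rel([-.185,.051,.22],25))
E
```

```text
[0.35784077 0.29659594 0.22266743] [1.79987598e+02 1.16246832e-02 1.76579500e+02] [-0.27703187  0.20495117  0.22266743] 0.026930896407313117 [-0.83425041  0.4353356  -0.46807405] [-52.05998034  -4.52358851   8.67767519 108.49945208   0.7028061
  75.95658037  43.00022795]
[-3.087e-01 -5.120e-01  8.800e-03  1.000e-04  1.000e-04 -1.200e-03] [-3.087e-01 -5.120e-01  8.800e-03 -2.000e-04 -1.388e-01 -1.200e-03]
```

Call:
servo_tool(
  series=[
    [[-0.02, -0.03, 0, 0, 0, 0, 0.3], [-0.06, -0.09, 0, 0, 0, 0, 0.3], [-0.11, -0.17, 0, 0, 0, 0, 0.3], [-0.16, -0.26, 0, 0, 0, 0, 0.3], [-0.21, -0.35, 0, 0, 0, 0, 0.3], [-0.26, -0.43, 0, 0, 0, 0, 0.3], [-0.29, -0.48, 0, 0, 0, 0, 0.3], [-0.31, -0.51, 0, 0, 0, 0, 0.3], [-0.31, -0.51, 0, 0, 0, 0, 0.3], [-0.31, -0.51, 0, 0, 0, 0, 0.3]],
  ],
)

```text
time_s: 1.98
tool_pos: [0.4407, 0.1421, 0.2224]
tool_rot: [180.0, -0.0, 176.9]
force: [-0.3, 1.1, -1.0]
grip_width: 0.0261
grasp_force: 0.0
```

```bash
python3 - <<'E'
from h import *
o=get_obs(); print(o['tool_pos'],toI(o['tool_pos']),o['qpos'].round(1))
w=eyes.read_camera('wrist'); R0=Ro.from_euler('xyz',o['tool_rot'],degrees=True).as_matrix(); M=w['mount']
w['rotation']=Ro.from_matrix(R0@M[:3,:3]).as_euler('xyz',degrees=True); w['origin']=R0@M[:3,3]+o['tool_pos']
np.savez('pics/w1.npz',**w); cv2.imwrite('pics/w1.png',w['frame'][:,:,::-1])
E
```

```text
[0.44069298 0.14205098 0.22240244] [-0.18568192  0.05527212  0.22240244] [-42.8  -5.5  20.5 109.1   1.9  76.1  64. ]
```

View pics/w1.png

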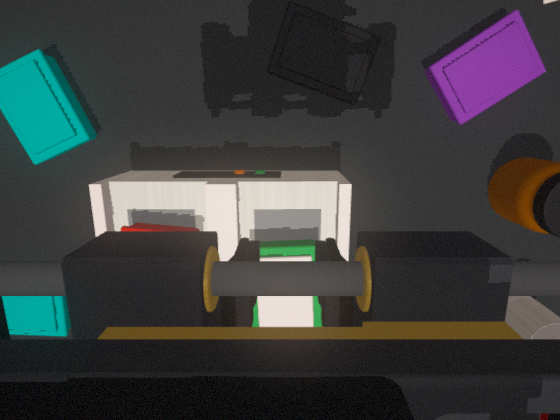

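The wrist picture is seen from the robot side, with image up towards the robot. The intake front edge is near row 180 (columns 91–350) and the divider at columns 205–240. The green box's rear edge is at rows 240–255, columns 258–320, between the fingers. I'll measure these as a cross-check.

```bash
python3 - <<'E'
from h import *
w=dict(np.load('pics/w1.npz')); P=toI(pts(w))
f=w['frame']; hsv=cv2.cvtColor(f,cv2.COLOR_RGB2HSV); H,S,V=[hsv[...,i].astype(int) for i in range(3)]
g=(H>45)&(H<75)&(S>120); g[:230]=0; q=P[g]; q=q[(q[:,2]>.05)&(q[:,2]<.12)]; 
print('green n',len(q),np.percentile(q,[1,50,99],axis=0).round(4).tolist())
top=q[q[:,2]>.095]; print('top rim',top.min(0).round(3),top.max(0).round(3))
for x in (.01,): 
    r=q[q[:,2]<.093]; k=np.polyfit(r[:,1],r[:,0],1); print('rear face',k, r[:,1].min(),r[:,1].max(),r[:,0].mean())
wh=(S<70)&(V>120); m=wh&(P[...,2]>.055)&(P[...,2]<.095); m[260:]=0
z=P[m]; print('intake white',z.min(0).round(3),z.max(0).round(3))
for row in (195,215): 
    p=P[row]; c=np.where(m[row])[0]; 
    print(row,[(int(u),*(p[u]*1000).round(0).astype(int)) for u in c[::12]])
fr=z[(z[:,2]<.069)]; print('front face x',np.median(fr[:,0]), np.polyfit(fr[:,1],fr[:,0],1) if len(fr) else '')
E
```

```text
green n 814 [[-0.1475, 0.0255, 0.0938], [-0.1409, 0.0597, 0.0955], [-0.0725, 0.0849, 0.0972]]
top rim [-0.148  0.025  0.095] [-0.072  0.085  0.098]
rear face [ 2.78292509 -0.31031171] 0.05889488688066141 0.08614544536535867 -0.10849352059923173
intake white [-0.199 -0.112  0.055] [-0.13   0.109  0.095]
195 [(90, np.int64(-188), np.int64(-111), np.int64(83)), (102, np.int64(-188), np.int64(-101), np.int64(83)), (114, np.int64(-185), np.int64(-98), np.int64(68)), (126, np.int64(-186), np.int64(-86), np.int64(70)), (138, np.int64(-185), np.int64(-76), np.int64(69)), (150, np.int64(-185), np.int64(-66), np.int64(69)), (162, np.int64(-186), np.int64(-55), np.int64(70)), (174, np.int64(-185), np.int64(-44), np.int64(69)), (186, np.int64(-186), np.int64(-34), np.int64(70)), (198, np.int64(-186), np.int64(-23), np.int64(71)), (211, np.int64(-189), np.int64(-9), np.int64(84)), (223, np.int64(-189), np.int64(2), np.int64(85)), (235, np.int64(-188), np.int64(11), np.int64(83)), (247, np.int64(-186), np.int64(20), np.int64(70)), (259, np.int64(-186), np.int64(31), np.int64(70)), (271, np.int64(-
[... 579 characters left out ...]
p.int64(-22), np.int64(69)), (212, np.int64(-171), np.int64(-9), np.int64(83)), (224, np.int64(-171), np.int64(1), np.int64(83)), (236, np.int64(-171), np.int64(12), np.int64(82)), (248, np.int64(-168), np.int64(21), np.int64(70)), (260, np.int64(-168), np.int64(31), np.int64(71)), (272, np.int64(-167), np.int64(42), np.int64(68)), (284, np.int64(-168), np.int64(53), np.int64(71)), (296, np.int64(-168), np.int64(64), np.int64(70)), (308, np.int64(-168), np.int64(74), np.int64(71)), (320, np.int64(-167), np.int64(85), np.int64(70)), (332, np.int64(-168), np.int64(96), np.int64(71)), (344, np.int64(-171), np.int64(104), np.int64(82))]
front face x -0.18704150409943676 [ 0.01738921 -0.18422755]
```

Call:
servo_tool(
  series=[
    [[0, 0, 0.02, 0, -0.02, 0, 0.3], [-0.01, 0, 0.05, 0, -0.05, 0, 0.3], [-0.01, 0, 0.09, 0, -0.08, 0, 0.3], [-0.02, 0, 0.13, 0, -0.11, 0, 0.3], [-0.02, 0, 0.17, 0, -0.135, 0, 0.3], [-0.02, 0, 0.2, 0, -0.155, 0, 0.3], [-0.02, 0, 0.23, 0, -0.167, 0, 0.3], [-0.02, 0, 0.24, 0, -0.167, 0, 0.3], [-0.02, 0, 0.24, 0, -0.167, 0, 0.3]],
  ],
)

```text
time_s: 2.78
tool_pos: [0.4563, 0.1464, 0.1425]
tool_rot: [-179.5, 29.5, 177.0]
force: [0.1, -0.5, 0.7]
grip_width: 0.0263
grasp_force: 0.0
```

```bash
python3 - <<'E'
from h import *
o=get_obs(); print(o['tool_pos'],o['tool_rot'],toI(o['tool_pos']),o['qpos'].round(1),o['force'])
for p in [(-.178,.055,.082),(-.16,.055,.082),(0,.055,.082)]: print(rel(p,30))
E
```

```text
[0.45629271 0.14641272 0.14251457] [-179.45064688   29.52674078  176.97117352] [-0.17034998  0.06049786  0.14251457] [-23.6 -17.2  -9.8 134.1  22.6  41.1  39. ] [ 0.09323356 -0.45233443  0.7358445 ]
[ 0.1216 -0.0167  0.1631 -0.0026 -0.0026  0.0008]
[ 0.0694 -0.0166  0.1927 -0.0026 -0.0026  0.0008]
[-0.3946 -0.0157  0.4555 -0.0026 -0.0026  0.0008]
```

Joint 2 sits at its limit with a 30° lean here, so I'll start with less lean and increase it as the arm moves forward.

```bash
python3 - <<'E'
from h import *
for p in [(-.175,.055,.15),(-.175,.055,.12)]: print(rel(p,12))
E
```

```text
[ 0.0012 -0.0186 -0.0292 -0.0027  0.0974  0.0004]
[ 0.0505 -0.0177  0.0578 -0.0027  0.0974  0.0004]
```

Call:
servo_tool(
  series=[
    [[0, -0.003, -0.01, 0, 0.02, 0, 0.3], [0, -0.009, -0.02, -0.001, 0.045, 0, 0.3], [0, -0.015, -0.03, -0.002, 0.07, 0, 0.3], [0, -0.018, -0.03, -0.003, 0.09, 0, 0.3], [0, -0.018, -0.03, -0.003, 0.0975, 0, 0.3], [0, -0.018, -0.03, -0.003, 0.0975, 0, 0.3], [0, -0.018, -0.03, -0.003, 0.0975, 0, 0.3]],
  ],
)

```text
time_s: 3.37
tool_pos: [0.4534, 0.1424, 0.1522]
tool_rot: [179.8, 12.2, 176.8]
force: [-0.2, 0.7, -0.2]
grip_width: 0.0261
grasp_force: 0.0
```

```bash
python3 - <<'E'
from h import *
o=get_obs(); print(o['time_s'],o['tool_rot'],toI(o['tool_pos']),o['qpos'].round(1),o['force'])
for p in [(-.175,.055,.15),(-.172,.055,.082)]: print(rel(p,12))
E
```

```text
3.3667 [179.80328084  12.20696079 176.82182092] [-0.17303374  0.05627992  0.15223849] [-25.7  -8.8   0.7 121.6   6.8  56.4  58.6] [-0.24202916  0.72253483 -0.17625882]
[ 0.008  -0.0043  0.0059  0.0011  0.0011  0.0001]
[ 4.610e-02 -5.100e-03  2.295e-01  1.100e-03  1.100e-03  1.000e-04]
```

Call:
servo_tool(
  series=[
    [[0.004, 0, 0.02, 0.001, 0.001, 0, 0.3], [0.012, -0.002, 0.06, 0.001, 0.001, 0, 0.3], [0.02, -0.003, 0.1, 0.001, 0.001, 0, 0.3], [0.028, -0.004, 0.14, 0.001, 0.001, 0, 0.3], [0.036, -0.005, 0.18, 0.001, 0.001, 0, 0.3], [0.042, -0.005, 0.21, 0.001, 0.001, 0, 0.3], [0.046, -0.005, 0.228, 0.001, 0.001, 0, 0.3], [0.046, -0.005, 0.228, 0.001, 0.001, 0, 0.3], [0.046, -0.005, 0.228, 0.001, 0.001, 0, 0.3]],
  ],
)

```text
time_s: 4.12
tool_pos: [0.4539, 0.1402, 0.0821]
tool_rot: [-180.0, 12.0, 176.8]
force: [-0.4, 0.5, -0.7]
grip_width: 0.0261
grasp_force: 0.0
```

```bash
python3 - <<'E'
from h import *
o=get_obs(); print(o['time_s'],o['tool_rot'],toI(o['tool_pos']),o['qpos'].round(1),o['force'])
for x,l in [(-.15,15),(-.12,20),(-.08,26),(-.05,30)]: print(x,l,rel((x,.055,.082),l))
shot('scene','sc1')
E
```

```text
4.1167 [-179.97887001   11.98942451  176.78256435] [-0.17241015  0.05413137  0.08207058] [-25.4  -3.8   0.7 126.    7.7  47.4  57.3] [-0.36611402  0.532802   -0.70600136]
-0.15 15 [-0.073   0.0029  0.0157 -0.0001 -0.0167 -0.0001]
-0.12 20 [-1.708e-01  3.000e-03  3.650e-02 -1.000e-04 -4.450e-02 -1.000e-04]
-0.08 26 [-3.013e-01  3.000e-03  6.420e-02 -1.000e-04 -7.780e-02 -1.000e-04]
-0.05 30 [-3.991e-01  3.100e-03  8.500e-02 -2.000e-04 -1.001e-01 -1.000e-04]
```

View pics/sc1.png

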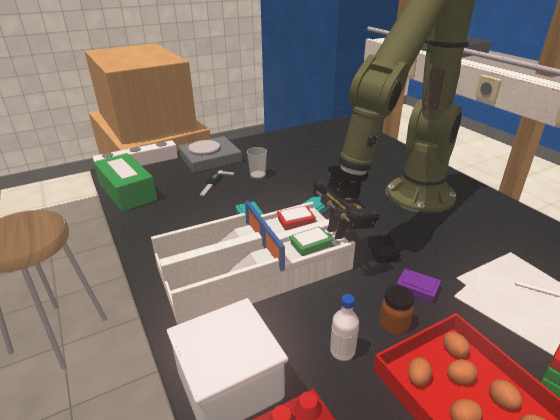

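The fingers stand behind the green box near (350,230), and both boxes and flaps are unmoved. Now the first push stage, with the lean growing to 30°.

Call:
servo_tool(
  series=[
    [[-0.02, 0.001, 0.004, 0, -0.005, 0, 0.3], [-0.05, 0.002, 0.011, 0, -0.0125, 0, 0.3], [-0.085, 0.003, 0.018, 0, -0.021, 0, 0.3], [-0.12, 0.003, 0.0255, 0, -0.03, 0, 0.3], [-0.16, 0.003, 0.034, 0, -0.04, 0, 0.3], [-0.2, 0.003, 0.0425, 0, -0.05, 0, 0.3], [-0.24, 0.003, 0.051, 0, -0.06, 0, 0.3], [-0.28, 0.003, 0.0595, 0, -0.07, 0, 0.3], [-0.32, 0.003, 0.068, 0, -0.08, 0, 0.3], [-0.36, 0.003, 0.0765, 0, -0.09, 0, 0.3], [-0.385, 0.003, 0.082, 0, -0.097, 0, 0.3], [-0.4, 0.003, 0.085, 0, -0.1, 0, 0.3]],
  ],
)

```text
time_s: 5.17
tool_pos: [0.5771, 0.1341, 0.0823]
tool_rot: [-180.0, 30.1, 176.8]
force: [-1.5, -0.0, 0.1]
grip_width: 0.0262
grasp_force: 0.4
```

```bash
python3 - <<'E'
from h import *
o=get_obs(); print(o['time_s'],o['tool_rot'],toI(o['tool_pos']),o['qpos'].round(1),o['force'])
for x in (-.01,-.005,0,-.06,-.1): print(x,rel((x,.055,.082),30))
c=shot('scene','sc2'); t=shot('top','top2')
cv2.imwrite('pics/m2.png',np.hstack([cv2.resize(c['frame'][170:320,150:370],(440,300)),cv2.resize(t['frame'][80:250,200:300],(176,300))])[:,:,::-1])
E
```

```text
5.1667 [-179.99717658   30.07366097  176.76878101] [-0.04899516  0.05494072  0.08226155] [-24.5   1.6   0.7 126.4  29.2  27.8  39.8] [-1.48222239 -0.04056393  0.12831494]
-0.01 [-1.12e-01  3.00e-04  6.59e-02 -1.00e-04  4.00e-04 -2.00e-04]
-0.005 [-1.265e-01  3.000e-04  7.420e-02 -1.000e-04  4.000e-04 -2.000e-04]
0 [-1.409e-01  3.000e-04  8.260e-02 -1.000e-04  4.000e-04 -2.000e-04]
-0.06 [ 0.0322  0.0002 -0.0176 -0.0001  0.0004 -0.0002]
-0.1 [ 1.476e-01  1.000e-04 -8.440e-02 -1.000e-04  4.000e-04 -2.000e-04]
```

View pics/m2.png

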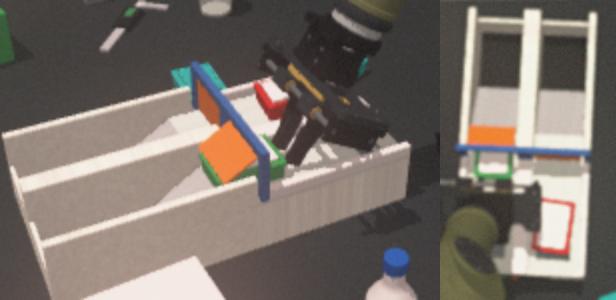

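The scene crop shows the green box halfway through the doorway with the orange flap lying on its lid and the fingertips behind it. The top crop shows the box straight in the lane and the red box unmoved. Final push, then an immediate draw-back.

Call:
servo_tool(
  series=[
    [[-0.026, 0, 0.015, 0, 0, 0, 0.3], [-0.055, 0, 0.032, 0, 0, 0, 0.3], [-0.084, 0, 0.049, 0, 0, 0, 0.3], [-0.112, 0, 0.066, 0, 0, 0, 0.3], [-0.141, 0, 0.0825, 0, 0, 0, 0.3], [-0.141, 0, 0.0825, 0, 0, 0, 0.3], [-0.112, 0, 0.066, 0, 0, 0, 0.3], [-0.04, 0, 0.023, 0, 0, 0, 0.3], [0.05, 0, -0.029, 0, 0, 0, 0.3], [0.12, 0, -0.069, 0, 0, 0, 0.3], [0.148, 0, -0.084, 0, 0, 0, 0.3], [0.148, 0, -0.084, 0, 0, 0, 0.3]],
  ],
)

```text
time_s: 6.27
tool_pos: [0.5231, 0.137, 0.0812]
tool_rot: [-179.9, 29.9, 176.9]
force: [-0.2, 0.1, -0.0]
grip_width: 0.0256
grasp_force: 0.0
```

```bash
python3 - <<'E'
from h import *
o=get_obs(); print(o['time_s'],o['tool_rot'],toI(o['tool_pos']),o['qpos'].round(1),o['force'])
c=shot('scene','sc3'); t=shot('top','top3')
cv2.imwrite('pics/m3.png',np.hstack([cv2.resize(c['frame'][170:320,150:370],(440,300)),cv2.resize(t['frame'][80:250,200:300],(176,300))])[:,:,::-1])
E
```

```text
6.2667 [-179.93793555   29.94639136  176.89947838] [-0.1031177   0.05487689  0.08115642] [-26.5  -4.3  -1.1 132.3  31.2  29.4  35. ] [-0.24454273  0.06058913 -0.01868825]
```

View pics/m3.png

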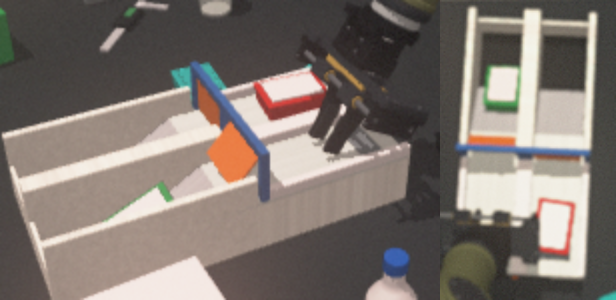

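The green box is in the bay and the flap is swinging down with the fingers clear. I'll raise the gripper and let the flap settle.

Call:
servo_tool(
  series=[
    [[-0.005, 0, -0.01, 0, 0.005, 0, 0.3], [-0.02, 0, -0.035, 0, 0.01, 0, 0.3], [-0.04, 0, -0.07, 0, 0.02, 0, 0.3], [-0.06, 0, -0.105, 0, 0.03, 0, 0.3], [-0.08, 0, -0.14, 0, 0.04, 0, 0.3], [-0.1, 0, -0.175, 0, 0.05, 0, 0.3], [-0.12, 0, -0.21, 0, 0.06, 0, 0.3], [-0.14, 0, -0.245, 0, 0.07, 0, 0.3], [-0.155, 0, -0.27, 0, 0.075, 0, 0.3], [-0.165, 0, -0.285, 0, 0.08, 0, 0.3], [-0.167, 0, -0.29, 0, 0.08, 0, 0.3], [-0.167, 0, -0.29, 0, 0.08, 0, 0.3]],
  ],
)

```text
time_s: 7.37
tool_pos: [0.527, 0.1366, 0.1827]
tool_rot: [180.0, 15.7, 176.7]
force: [-1.0, 0.5, 1.0]
grip_width: 0.0263
grasp_force: 0.0
```

Call:
servo_tool(
  series=[
    [[0, 0, 0, 0, 0, 0, 0.3], [0, 0, 0, 0, 0, 0, 0.3], [0, 0, 0, 0, 0, 0, 0.3], [0, 0, 0, 0, 0, 0, 0.3], [0, 0, 0, 0, 0, 0, 0.3], [0, 0, 0, 0, 0, 0, 0.3], [0, 0, 0, 0, 0, 0, 0.3], [0, 0, 0, 0, 0, 0, 0.3], [0, 0, 0, 0, 0, 0, 0.3], [0, 0, 0, 0, 0, 0, 0.3], [0, 0, 0, 0, 0, 0, 0.3], [0, 0, 0, 0, 0, 0, 0.3]],
  ],
)

```text
time_s: 8.37
tool_pos: [0.5256, 0.1369, 0.1822]
tool_rot: [-180.0, 15.6, 176.8]
force: [0.4, -0.1, -0.4]
grip_width: 0.0261
grasp_force: 0.0
```

Call:
servo_tool(
  series=[
    [[0, 0, 0, 0, 0, 0, 0.3], [0, 0, 0, 0, 0, 0, 0.3], [0, 0, 0, 0, 0, 0, 0.3], [0, 0, 0, 0, 0, 0, 0.3], [0, 0, 0, 0, 0, 0, 0.3], [0, 0, 0, 0, 0, 0, 0.3], [0, 0, 0, 0, 0, 0, 0.3], [0, 0, 0, 0, 0, 0, 0.3], [0, 0, 0, 0, 0, 0, 0.3], [0, 0, 0, 0, 0, 0, 0.3], [0, 0, 0, 0, 0, 0, 0.3], [0, 0, 0, 0, 0, 0, 0.3]],
  ],
)

```text
time_s: 9.37
tool_pos: [0.5256, 0.1369, 0.1821]
tool_rot: [-180.0, 15.6, 176.8]
force: [1.1, 0.8, -0.3]
grip_width: 0.0261
grasp_force: 0.0
```

```bash
python3 - <<'E'
from h import *
o=get_obs(); print(o['time_s'],toI(o['tool_pos']),o['force'],o['joint_velocities'])
c=shot('scene','sc4'); t=shot('top','top4')
cv2.imwrite('pics/m4.png',np.hstack([cv2.resize(c['frame'][170:320,150:370],(440,300)),cv2.resize(t['frame'][80:250,200:300],(176,300))])[:,:,::-1])
E
```

```text
9.3667 [-0.10065826  0.05486887  0.18214271] [ 1.11729386  0.82231374 -0.339245  ] [ 0.02387292  0.00622789 -0.00958657  0.07404813 -0.16378887 -0.0552125
  0.00951934]
```

View pics/m4.png

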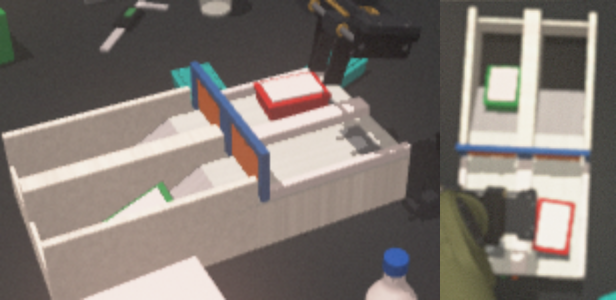

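Both flaps hang shut, the red box is unmoved and the green box is in the bay. I'll check that it lies at floor height before handing in.

```bash
python3 - <<'E'
from h import *
c=dict(np.load('pics/top4.npz')); P=toI(pts(c)); f=c['frame']
h=cv2.cvtColor(f,cv2.COLOR_RGB2HSV)
m=(P[...,0]>.1)&(P[...,0]<.25)&(P[...,1]>.015)&(P[...,1]<.1)&(h[...,2]>110)&(P[...,2]<.1)
q=P[m]; A=np.c_[q[:,:2],np.ones(len(q))]; k=np.linalg.lstsq(A,q[:,2],rcond=None)[0]
print(len(q),np.percentile(q,[3,50,97],axis=0).round(3).tolist(),'slope deg',np.degrees(np.arctan(k[:2])))
E
```

```text
665 [[0.103, 0.022, 0.007], [0.145, 0.06, 0.049], [0.25, 0.1, 0.086]] slope deg [-9.86987321  4.07713569]
```

```bash
python3 - <<'E'
from h import *
c=dict(np.load('pics/top4.npz')); P=toI(pts(c)); f=c['frame'].astype(int)
r=np.zeros(f.shape[:2],bool); r[100:165,215:245]=1
g=r&(f[...,1]>f[...,0]+25)&(f[...,1]>f[...,2]+15)
v,u=np.where(g); print(u.min(),u.max(),v.min(),v.max())
x=(u.min()+u.max())//2
for k in range(v.min()-3,v.max()+4,2): print(k,(P[k,x]*1000).round(0),f[k,x])
E
```

```text
224 244 117 142
114 [197.  61.   8.] [71 69 64]
116 [190.  60.  10.] [72 79 64]
118 [175.  57.  33.] [203 202 174]
120 [166.  56.  40.] [246 238 231]
122 [156.  54.  50.] [243 235 227]
124 [152.  55.  42.] [243 236 229]
126 [143.  53.  49.] [243 235 228]
128 [135.  52.  53.] [243 234 227]
130 [127.  51.  58.] [243 235 226]
132 [120.  51.  61.] [243 235 227]
134 [112.  49.  68.] [244 237 230]
136 [104.  48.  72.] [229 219 197]
138 [99. 49. 67.] [ 84 154  91]
140 [96. 50. 55.] [ 62 108  66]
142 [90. 50. 54.] [77 99 70]
144 [85. 50. 48.] [164 159 146]
```

The box top runs from 72 mm high at x = 104 to 33 mm at x = 175. That puts its front edge on the bay floor with its rear leaning on the slide, clear of the flap. It looks the same in the pictures 3 s apart, so it is at rest.

```bash
python3 -c "
from h import *
print(env.sign_off())"
```

```text
the job is handed in; nothing more can be done
None
```

I pushed the green box through the left doorway and it slid down into the bay, stopping with its front edge on the bay floor and its rear leaning on the slide; both flaps hang shut, the red box is unmoved, and the job was handed in at about 9.5 s.

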